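# Bridge a loaded lens tray from the assembly stand to the collimator stage

## Task

Slide the loaded lens tray, nose first, from the soft-footed galvanised stand across the open gap onto the dark grey collimator stage, and seat it snugly and squarely in the stage's corner, nose against the end stop and side against the fence. The tray is nose-heavy, so keep a light hand on its heel until the nose is resting on the stage, and do not let either end sag into the gap. Push steadily, never lift the tray or lean hard on it, bring it gently against the stop and fence, keep your fingers off the objective housing lying in its cradle, leave the cup, knob and eyepiece alone, and finish with the tray released.

Things in the scene. Friction and masses are not known exactly. Their poses are not given: they have to be found in the camera images.
- tray: Lens carrier tray, loose, 200 mm long (x), 120 mm wide (y), 0.40 kg. Origin: centre of its underside; x points to its nose, z up. A 6 mm aluminium plate under a full-width black nest block (x = -45 mm to the nose, top at z = 20 mm) that bears two fixed white lens pads (36 mm across, 4 mm high, at x = -24, y = +-26 mm) and a grey V cradle (x = 14 to 74 mm, up to z = 41 mm).
- tray_heel (a point): Centre of the tray's bare heel, 72.5 mm behind the tray's origin, 6 mm up; axes as the tray. The heel is the plate's rear 55 mm (tray x = -100 to -45 mm), 120 mm wide. At its front end stands the block's upright rear face (x = -45 mm, 14 mm high): it can be pushed while the heel is pressed down. Pressed at its front end, about 6 to 13 N keeps the nose up.
- tray_nose (a point): Foremost point of the tray's sledge nose (underside rises 7 mm over the last 15 mm), mid-width: 100 mm ahead of the tray's origin, 10 mm up; axes as the tray. The loaded tray balances about 70 mm behind this point, so it tips once some 65 mm of nose stands out unless the heel is held. Once the nose bears on the stage, pressing on a heel that is out over the gap tips the tail down.
- tray_side (a point): Point on the tray's left (+y) side face: 20 mm ahead of the origin, 60 mm to the left, 10 mm up; axes as the tray. Both side faces are upright, 20 mm high.
- housing: Aluminium binocular objective housing, loose, 0.40 to 0.60 kg, lying in the V cradle along the tray's x: 95 mm long, 52 mm across, 58 mm flange and lens at the nose end. Its origin is on its axis, 44 mm ahead of the tray's origin and 51 mm above its underside; it spans tray x = -5 to 90 mm and its top is 80 mm above the tray's underside.
- stand: Galvanised assembly stand, its frame fixed. Origin: centre of its underside; x points to the stage. Its flat white top, 240 mm long (x), 180 mm wide (y), floats level on four soft blue gel feet: it is 67 mm above the origin when empty, about 63 mm with the tray on it, and sinks some millimetres more under a pressing hand. Friction of tray on stand and stage: 0.5 to 0.7.
- stand_edge (a point): Middle of the edge of the stand's white top at the gap (120 mm ahead of the stand's origin, rounded, radius 4 mm), at the height of the top; it sinks and rises with the top. x points to the stage. The tray starts on the top with its nose 5 to 35 mm short of this edge and up to 0.1 rad askew.
- stage: Rigid, fixed dark grey collimator stage, 250 mm long (x), 180 mm wide (y), flat top 60 mm above its origin (centre of its underside), 6 to 8 mm below the empty stand's; x is the way of travel. Edge at x = -125 mm (rounded, radius 8 mm); gap to the stand 98 to 108 mm, open down to the bench, edges parallel within 0.04 rad. Seated tray: its origin at x = 10, y = 10, z = 60 mm, not turned.
- stop: Aluminium end stop fixed on the stage; origin and axes those of the stage. A bar 14 mm high above the stage top, 110 mm wide (y = -55 to 55 mm), its face towards the tray's nose at x = 110 mm.
- fence: Aluminium side fence fixed on the stage; origin and axes those of the stage. A bar 14 mm high above the stage top, from x = -45 to 105 mm, its face towards the tray's left side at y = 70 mm. The other side of the stage (down to y = -90 mm) is bare.
- cup: Grey plastic parts cup, 76 mm across, 85 mm high, loose on the bench. Origin: centre of its underside. Bystander.
- knob: Silver focusing knob, 42 mm across, 38 mm high, loose on the bench. Origin: centre of its underside. Bystander.
- eyepiece: Blue anodised eyepiece standing on the bench, 44 mm across, 62 mm high, loose. Origin: centre of its underside. Bystander.
- vise: Black lever-arm bench vise, fixed, 190 mm long, 180 mm high with the upright aluminium housing in its jaws. Origin: centre of its underside. Bystander.
Not all that is in view belongs to the job. There is more than one size of the tray; the one meant has the size given above. What is shaped like the housing but yellow is not meant.

How it is judged (in metres and radians):
On the way:
1. the tray bridges the gap: its nose is at least 20 mm onto the stage, its heel still on the stand side, and it lies level within 0.05 rad (x of tray_nose in the frame of stage above -0.105 m and x of tray_heel in the frame of stage below -0.125 m and angle between tray's own z axis and vertical below 0.05 rad), for 0.2 s.
At the end, for the whole second after the job is handed in: The tray rests flat on the stage, its nose within 2 mm of the end stop and its side within 2 mm of the fence, squared to the stage within 0.02 rad, level within 0.02 rad and still; the housing lies in its cradle (within 10 mm along it, 4 mm in height) (x of tray_nose in the frame of stage above 0.108 m and y of tray_side in the frame of stage above 0.068 m and z of tray in the frame of stage between 0.057 and 0.063 m and angle between the x axis of tray and the x axis of stage, either way round below 0.02 rad and angle between tray's own z axis and vertical below 0.02 rad and linear speed of tray below 0.01 m/s and x of housing in the frame of tray between 0.034 and 0.054 m and z of housing in the frame of tray between 0.047 and 0.055 m); the robot touches nothing.
It fails at once if an end of the tray sags into the gap or the tray is tipped (tilt over 0.06 rad) (angle between tray's own z axis and vertical above 0.06 rad).
It fails at once if the tray is lifted more than about 12 mm off the surfaces (z of tray in the frame of stage above 0.08 m).
It fails at once if the fingers lean on the tray with more than 40 N, or touch the objective housing (contact force between the fingers and tray above 40 N or contact force between the fingers and housing above 1 N).
It fails at once if the tray is shoved faster than 0.3 m/s or driven against the stop or the fence with more than 30 N (contact force between tray and stop above 30 N or contact force between tray and fence above 30 N or linear speed of tray above 0.3 m/s).
It fails at once if the cup, the knob or the eyepiece is moved more than 15 mm (distance of any of cup, knob, eyepiece from where it was at the start of the episode above 0.015 m).
It also fails if it takes over 72 s, if anything falls off the work surface, if the arm or the gripper's body presses on something with over 40 N, if the wrist force passes 120 N, or if a joint passes its speed limit or range.

## Robot

A 6-joint arm with a two-finger parallel gripper is mounted at the origin on the work surface. World frame = base frame: x ahead of the robot, y to its left, z up, the work surface at z = 0. Lengths are in m, angles in degrees, forces in N, time in s.
With the tool pointing down it reaches from about 0.3 to 0.75 m from the base axis. Payload 8.5 kg.
Tool frame: the origin (TCP) lies at the very end of the fingers, on their centre line; the grasp point (between the pads) lies 19 mm behind it (env.pinch_z is the distance from the TCP to the grasp point, in m); z points along the fingers, y is the line along which they close (so a half turn about z gives the same grasp; the last joint's range is limited). The gripper opens to 85 mm and grips with 20 to 120 N. Pads are 22 mm wide; open, the fingers measure 114 mm over their backs; the gripper's body (76 mm by 85 mm) begins 54 mm behind the grasp point. The pads swing forward as they close: fully open they stand 13 mm farther back than shut.
Start: joints at [53.325, 21.807, 74.336, -0, 83.858, -12.336], TCP at [0.227, 0.501, 0.231] pointing down, gripper open.
Joint ranges: [-178.18, 178.18], [-50.72, 133.34], [12.68, 142.11], [-81.47, 261.47], [9.98, 163.14], [-165.26, 165.26]. Speed limits (degrees/s): [136.94, 136.94, 180, 180, 180, 180].

## Interface

Orientations are given as a 3x3 rotation matrix whose columns are the frame's x, y, z axes.
In Python, from rig import env, viewer gives the robot as it stands.
- The arm moves only by the tool drive_tool, never from a script. Its argument "series" is a list of rows, each a list of 3 entries, a list of its own where there are three numbers: the shift along the tool's x, y, z in m, then the turn about the tool's z in degrees, then the finger opening in m, from 0 to 0.0854. A call has 1 to 20 rows; each row is the pose to reach, as a shift and turn from the pose commanded when the call began, along the tool's axes at that moment; what a row does not reach only later rows make up. A row lasts 1/10 s, in which the tool goes at most 50 mm and 8.59 degrees, less where a joint would pass 70% of its speed; a pose out of reach is approached as far as the arm can. A call with a gripper value outside its range is refused whole. The fingers move at their own pace and stop on an object; "newtons" is the grip in N (left out, the last holds). Time passes only in rows, so rows that repeat a pose let the fingers close. It gives the time, the measured TCP pose, the force, the opening and the grip force at its end, in the units of the state.
- env.observe(): the state, without advancing time (a new reading comes with each control period).
- viewer.get_image(name): name is "scene" or "top" or "wrist"; returns a dict with "img" (480x640x3 uint8, red, green, blue), "depth" (480x640 float32, m along the optical axis (not along the pixel's ray), 0 where there is no reading), "camera_matrix" (3x3 intrinsics, pixels), "distortion" ([k1, k2, p1, p2, k3] as OpenCV has them; the pictures are not rectified), "rvec" (rotation vector, rad) and "tvec" (3), from world to camera coordinates, as OpenCV has them. Camera axes: x right, y down, z forward; pixel columns grow to the right and rows downward; lengths in m; the calibration is good to about 2 mm. A picture is of the moment at which its call begins.
- env.close_job(): hands the job in; it is judged then, once.
The state is a dict: "time_s": time; "q": joint angles; "qvel": joint speeds; "joint_efforts": joint torques, N m; "position": TCP position; "tool_rot": TCP orientation; "ft_force": force on the tool from outside, world axes, zero at the start; "wrist_torque": the same for the moment, N m; "grip_width": finger opening in m; "gripper_force": force on a finger pad.
Only numpy, scipy, OpenCV 4.12 (cv2) and the standard library are available. Lean on these libraries where they do the work, as an engineer would, in place of code of your own. Each camera call takes 0.05 s, during which the arm holds its last target. There are 200 camera calls.

## Working session

There is one attempt and no reset: what is moved stays moved. The work goes in short steps, Python scripts to look and compute and a tool call to move; the robot and the scene stay as the last step left them, time stands still between calls to the robot, and variables do not carry over. Pictures are saved under pics/ and viewed, at most 10 in all, crops included, and the job is handed in when it is done.

Besides the shell and the picture viewer there is one more tool, called after "Emit:" in YAML: its name, and indented under it one key for each argument. drive_tool: Moves the arm, as the interface text tells. Its arguments: {"type":"object","properties":{"series":{"type":"array"},"newtons":{"type":"number"}},"required":["series"]}

```bash
mkdir -p pics; cat > h.py <<'E'
import numpy as np, cv2
from rig import env, viewer
def shot(n,f=None):
    d=viewer.get_image(n)
    if f:
        cv2.imwrite('pics/'+f,d['img'][:,:,::-1]); np.savez('pics/'+f[:-4]+'.npz',**{k:np.asarray(v) for k,v in d.items()})
    return d
def ld(f): return dict(np.load('pics/'+f+'.npz'))
def ray(d,u,v):
    R,_=cv2.Rodrigues(d['rvec'].astype(float)); t=np.asarray(d['tvec'],float).ravel()
    p=cv2.undistortPoints(np.array([[[u,v]]],float),d['camera_matrix'],d['distortion'])[0,0]
    return R,t,np.array([p[0],p[1],1.])
def onz(d,u,v,z):
    R,t,r=ray(d,u,v); c=-R.T@t; w=R.T@r; return c+w*(z-c[2])/w[2]
def dep(d,u,v):
    R,t,r=ray(d,u,v); z=d['depth'][int(round(v)),int(round(u))]; return R.T@(r*z-t)
E
python3 - <<'E'
from h import *
for n in ['scene','top','wrist']:
    d=shot(n,n+'0.png')
a=cv2.imread('pics/scene0.png');b=cv2.imread('pics/top0.png')
s=env.observe();print(s['position'],s['tool_rot'],s['ft_force'],s['time_s'])
E
```

```text
[0.22654297 0.50092799 0.23087532] [[-9.11126923e-01  4.12125397e-01 -6.22869001e-04]
 [ 4.12125818e-01  9.11126516e-01 -8.84786491e-04]
 [ 2.02869478e-04 -1.06285319e-03 -9.99999415e-01]] [-0.63858005  0.76039341 -0.22603737] 0.15
```

View pics/scene0.png

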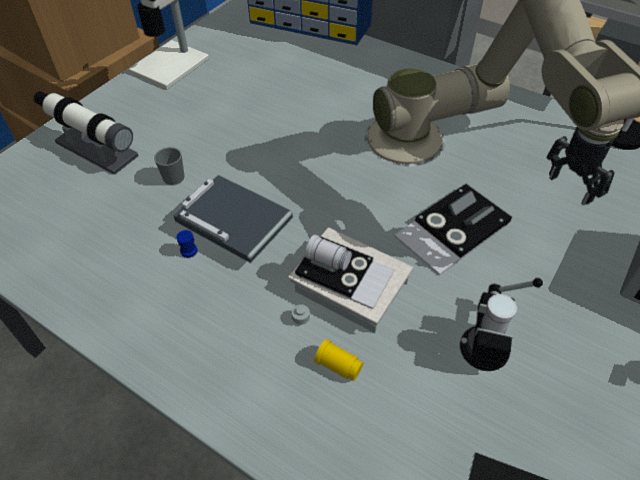

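View pics/top0.png

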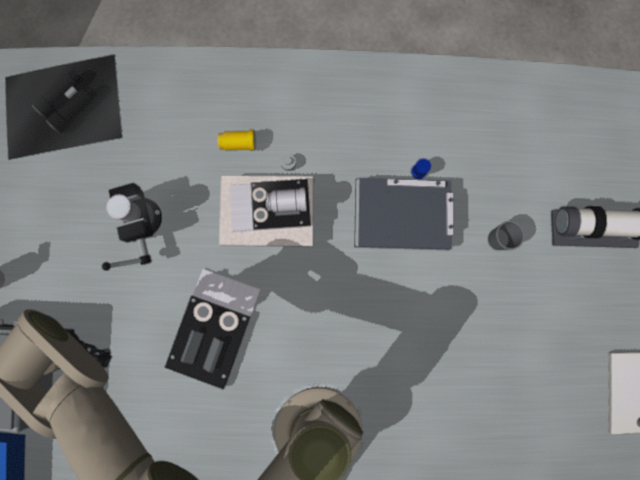

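The tray meant is the small one on the white stand (top view 232–312, 178–232), since it carries the housing. The larger empty tray on the bench (212,330) is a decoy. The stage is at (404,212), with its stop on the right and its fence on the far side. Next is an enlarged crop to confirm this and read the corners.

```bash
python3 - <<'E'
from h import *
a=cv2.imread('pics/top0.png')
l=cv2.resize(a[165:255,212:322],None,fx=7,fy=7,interpolation=cv2.INTER_CUBIC)[:600]
l=cv2.resize(a[168:253,212:322],None,fx=7,fy=7,interpolation=cv2.INTER_CUBIC)
cv2.imwrite('pics/cl.png',l)
l=cv2.resize(a[168:253,349:460],None,fx=7,fy=7,interpolation=cv2.INTER_CUBIC)
cv2.imwrite('pics/cr.png',l)
E
```

```text
(no output)
```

View pics/cl.png

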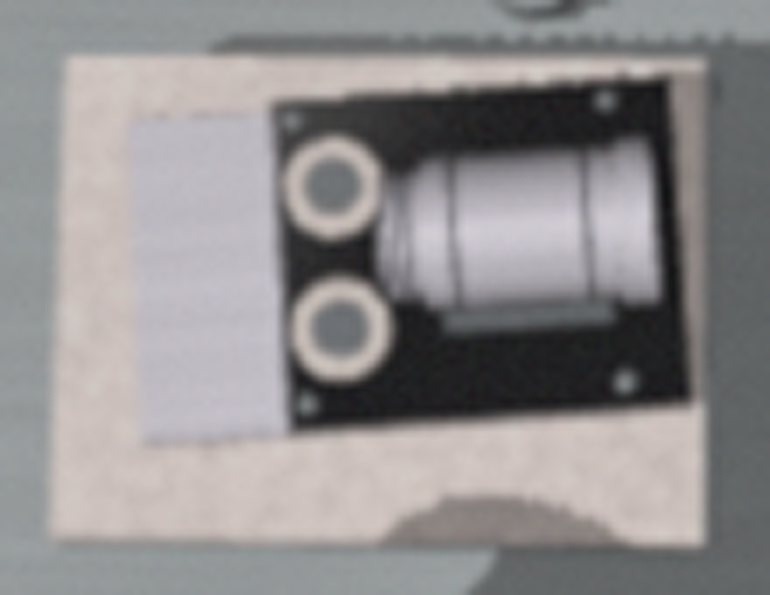

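View pics/cr.png

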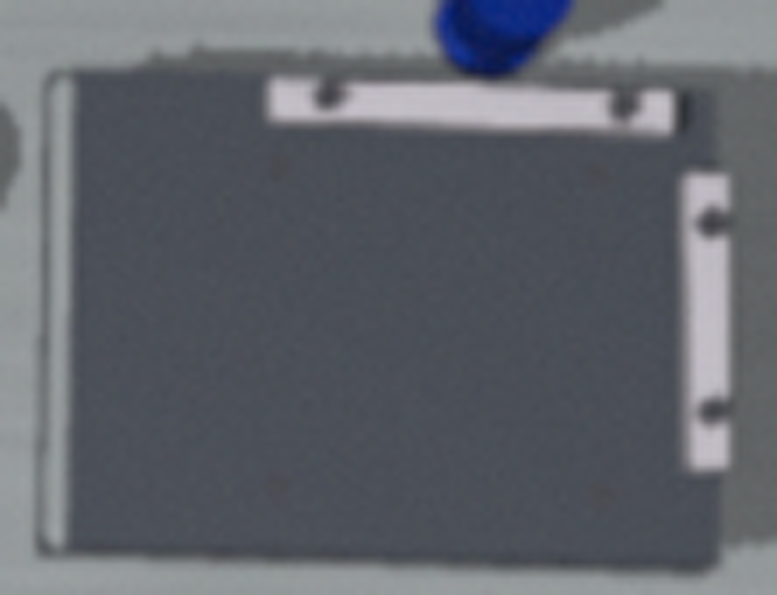

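The crop shows a bare heel at left, two pads, the cradle and the silver housing, so this is the tray meant. I'll compute the poses.

```bash
python3 - <<'E'
from h import *
d=ld('top0')
def P(c,off,z): return onz(d,(c[0]+.5)/7-.5+off[0],(c[1]+.5)/7-.5+off[1],z)
L=(212,168);R=(349,168)
np.set_printoptions(precision=4,suppress=True)
for n,c,o,z in [('blkRL',(273,102),L,.083),('blkRR',(290,432),L,.083),('blkFL',(667,80),L,.083),('blkFR',(692,402),L,.083),('heelL',(130,118),L,.069),('heelR',(145,442),L,.069),
 ('stTL',(66,55),L,.063),('stTR',(706,58),L,.063),('stBR',(706,546),L,.063),('stBL',(50,542),L,.063),
 ('fenceA',(270,122),R,.074),('fenceB',(672,133),R,.074),('stopA',(682,172),R,.074),('stopB',(688,470),R,.074),
 ('sgTL',(46,72),R,.056),('sgBL',(40,552),R,.056),('sgBR',(715,568),R,.06)]:
    print(n,P(c,o,z))
def D(u,v,o): return dep(d,u/7+o[0],v/7+o[1])
print('depth heel',D(200,280,L),'blk',D(550,380,L),'stand',D(100,300,L),D(640,480,L),'stage',D(400,350,R),D(100,350,R),'fence',D(480,105,R), 'hous',D(520,230,L))
E
```

```text
blkRL [0.6276 0.1891 0.083 ]
blkRR [0.5072 0.1771 0.083 ]
blkFL [0.6402 0.047  0.083 ]
blkFR [0.5224 0.0343 0.083 ]
heelL [0.6235 0.2431 0.069 ]
heelR [0.504 0.231 0.069]
stTL [0.6481 0.2692 0.063 ]
stTR [0.6542 0.0331 0.063 ]
stBR [0.4732 0.0277 0.063 ]
stBL [0.4673 0.2646 0.063 ]
fenceA [ 0.6339 -0.1589  0.074 ]
fenceB [ 0.6355 -0.3086  0.074 ]
stopA [ 0.6208 -0.3121  0.074 ]
stopB [ 0.51   -0.3132  0.074 ]
sgTL [ 0.6545 -0.078   0.056 ]
sgBL [ 0.4751 -0.0789  0.056 ]
sgBR [ 0.4761 -0.3271  0.06  ]
depth heel [0.563  0.2131 0.0685] blk [0.527  0.0839 0.0876] stand [0.5565 0.251  0.058 ] [0.4957 0.0512 0.0607] stage [ 0.5526 -0.2114  0.0578] [ 0.5483 -0.1002  0.0611] fence [ 0.6427 -0.2383  0.072 ] hous [0.5708 0.094  0.1361]
```

The measured sizes agree with those given: tray width 121 mm, stand about 237×181 mm, stage 180 mm. In world coordinates:
- **Tray:** origin about (0.572, 0.139), heading (0.098, -0.995).
- **Seat:** (0.575, -0.212), heading (0.010, -1), so 0.351 m of travel and about 5° of turn.

I'll push with two open fingertips behind the block's rear face. First I move above the heel.

Emit:
drive_tool:
  series:
    - [[-0.43,-0.128,0],60,0.06]
    - [[-0.43,-0.128,0],60,0.06]
    - [[-0.43,-0.128,0],60,0.06]
    - [[-0.43,-0.128,0],60,0.06]
    - [[-0.43,-0.128,0],60,0.06]
    - [[-0.43,-0.128,0],60,0.06]
    - [[-0.43,-0.128,0],60,0.06]
    - [[-0.43,-0.128,0],60,0.06]
    - [[-0.43,-0.128,0],60,0.06]
    - [[-0.43,-0.128,0],60,0.06]
    - [[-0.43,-0.128,0.08],60,0.06]
    - [[-0.43,-0.128,0.08],60,0.06]
    - [[-0.43,-0.128,0.08],60,0.06]
    - [[-0.43,-0.128,0.08],60,0.06]

```text
time_s: 1.55
position: [0.5659, 0.2076, 0.1522]
tool_rot: [[-0.099, 0.995, 0.0], [0.995, 0.099, 0.0], [0.0, 0.0, -1.0]]
ft_force: [0.6, 1.5, 1.6]
grip_width: 0.0598
gripper_force: 0.0
```

```bash
python3 - <<'E'
from h import *
d=shot('wrist','w1.png')
s=env.observe();print(s['position'],s['tool_rot'],s['ft_force'],s['time_s'],s['grip_width'])
E
```

```text
[0.56634895 0.2076944  0.15317751] [[-9.90602909e-02  9.95077836e-01  2.67561215e-03]
 [ 9.95081420e-01  9.90594918e-02  4.29900127e-04]
 [ 1.62739308e-04  2.70503797e-03 -9.99996328e-01]] [-0.50814307 -0.71282764  0.08300508] 1.6 0.05987107784692135
```

View pics/w1.png

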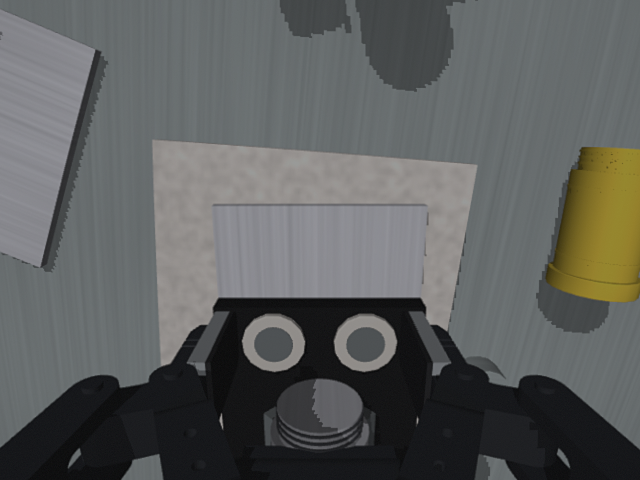

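The wrist view shows the tray aligned and centred: the block's rear edge runs level from (218,299) to (425,299), and the heel's rear edge from (213,205) to (427,206). I'll refine from those points.

```bash
python3 - <<'E'
from h import *
np.set_printoptions(precision=4,suppress=True)
d=ld('w1'); s=env.observe(); T=s['tool_rot']; p=s['position']
for u,v,z in [(218,299,.083),(425,299,.083),(213,205,.069),(427,206,.069)]:
    w=onz(d,u,v,z); print(w, 'tool',T.T@(w-p))
for u,v in [(320,250),(320,160),(320,320)]: print(dep(d,u,v))
E
```

```text
[0.5118 0.1842 0.083 ] tool [-0.018  -0.0568  0.07  ]
[0.6259 0.1956 0.083 ] tool [-0.0179  0.0578  0.0703]
[0.5043 0.2337 0.069 ] tool [ 0.032  -0.0594  0.084 ]
[0.6218 0.245  0.069 ] tool [0.0316 0.0586 0.0843]
[0.5656 0.2134 0.0675]
[0.5606 0.2632 0.0618]
[0.5693 0.1771 0.0828]
```

Emit:
drive_tool:
  series:
    - [[0,0,0.04],0,0.06]
    - [[0,0,0.07],0,0.06]
    - [[0,0,0.078],0,0.06]
    - [[0,0,0.082],0,0.06]
    - [[0,0,0.084],0,0.06]
    - [[0,0,0.084],0,0.06]

```text
time_s: 2.2
position: [0.5665, 0.2074, 0.0688]
tool_rot: [[-0.099, 0.995, 0.003], [0.995, 0.099, 0.0], [0.0, 0.003, -1.0]]
ft_force: [-0.2, -0.1, 0.8]
grip_width: 0.0598
gripper_force: 0.0
```

Emit:
drive_tool:
  series:
    - [[0,0,0.002],0,0.06]
    - [[0,0,0.004],0,0.06]
    - [[0,0,0.004],0,0.06]

```text
time_s: 2.5
position: [0.5657, 0.2073, 0.0633]
tool_rot: [[-0.099, 0.995, 0.0], [0.995, 0.099, -0.0], [-0.0, 0.0, -1.0]]
ft_force: [-0.0, 0.3, 0.3]
grip_width: 0.0601
gripper_force: 0.0
```

Emit:
drive_tool:
  series:
    - [[0,0,0.001],0,0.06]
    - [[0,0,0.002],0,0.06]
    - [[0,0,0.002],0,0.06]

```text
time_s: 2.8
position: [0.5658, 0.2073, 0.0615]
tool_rot: [[-0.099, 0.995, 0.0], [0.995, 0.099, 0.0], [-0.0, 0.0, -1.0]]
ft_force: [-1.2, -0.4, 3.4]
grip_width: 0.0594
gripper_force: 1.9
```

Emit:
drive_tool:
  series:
    - [[0,0,-0.004],0,0.06]
    - [[-0.004,0,-0.004],0,0.06]
    - [[-0.007,0,-0.004],0,0.06]
    - [[-0.009,0,-0.004],0,0.06]
    - [[-0.009,0,-0.004],0,0.06]

```text
time_s: 3.3
position: [0.5666, 0.1979, 0.0652]
tool_rot: [[-0.098, 0.995, -0.0], [0.995, 0.098, -0.0], [-0.0, -0.0, -1.0]]
ft_force: [-0.1, -0.4, -0.8]
grip_width: 0.0597
gripper_force: 0.0
```

Emit:
drive_tool:
  series:
    - [[-0.001,0,0],0,0.06]
    - [[-0.002,0,0],0,0.06]
    - [[-0.003,0,0],0,0.06]
    - [[-0.003,0,0],0,0.06]

```text
time_s: 3.7
position: [0.5669, 0.1952, 0.0653]
tool_rot: [[-0.099, 0.995, -0.0], [0.995, 0.099, -0.0], [-0.0, -0.0, -1.0]]
ft_force: [-0.4, -0.4, 0.3]
grip_width: 0.0605
gripper_force: 0.0
```

Emit:
drive_tool:
  series:
    - [[-0.001,0,0],0,0.06]
    - [[-0.002,0,0],0,0.06]
    - [[-0.003,0,0],0,0.06]
    - [[-0.003,0,0],0,0.06]

```text
time_s: 4.1
position: [0.567, 0.193, 0.0653]
tool_rot: [[-0.099, 0.995, -0.0], [0.995, 0.099, 0.001], [0.001, 0.0, -1.0]]
ft_force: [0.3, 5.5, 1.1]
grip_width: 0.0601
gripper_force: 2.6
```

The fingers are on the rear face, which puts the tray origin at about (0.5725, 0.137). I'll push 50 mm, start the turn, and add a light press towards the end.

Emit:
drive_tool:
  series:
    - [[-0.005,0,0],0.3,0.06]
    - [[-0.01,-0.001,0],0.6,0.06]
    - [[-0.015,-0.001,0],0.9,0.06]
    - [[-0.02,-0.001,0],1.2,0.06]
    - [[-0.025,-0.002,0],1.5,0.06]
    - [[-0.03,-0.002,0.001],1.8,0.06]
    - [[-0.035,-0.002,0.002],2.1,0.06]
    - [[-0.04,-0.002,0.003],2.4,0.06]
    - [[-0.045,-0.003,0.004],2.7,0.06]
    - [[-0.05,-0.003,0.005],3.0,0.06]
    - [[-0.05,-0.003,0.005],3.0,0.06]

```text
time_s: 5.2
position: [0.5697, 0.1426, 0.0612]
tool_rot: [[-0.046, 0.999, 0.002], [0.999, 0.046, 0.001], [0.001, 0.002, -1.0]]
ft_force: [0.5, 4.6, 6.0]
grip_width: 0.06
gripper_force: 4.9
```

```bash
python3 - <<'E'
from h import *
d=shot('top','t2.png')
print(env.observe()['ft_force'])
a=cv2.imread('pics/t2.png')
cv2.imwrite('pics/t2c.png',cv2.resize(a[168:253,212:322],None,fx=7,fy=7,interpolation=cv2.INTER_CUBIC))
E
```

```text
[0.0223081  3.93380957 4.77997929]
```

View pics/t2c.png

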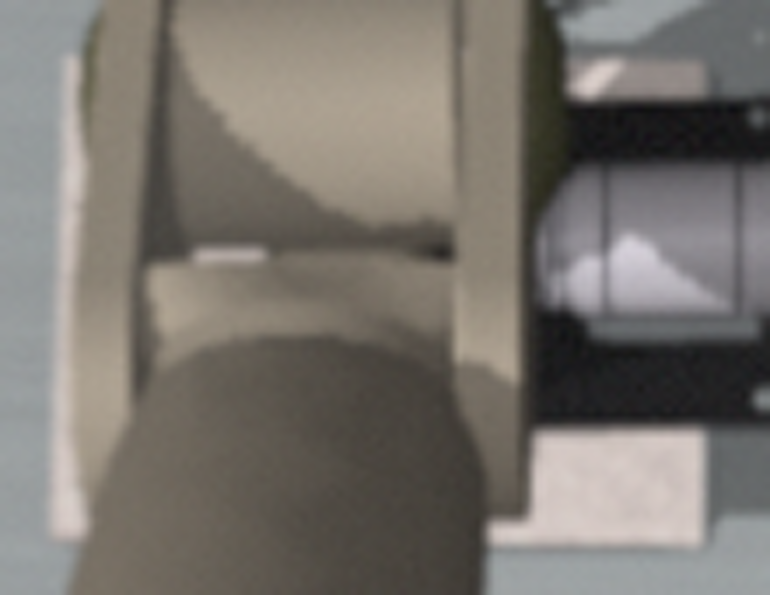

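The tray follows squarely and the view shows nothing wrong. I'll continue 40 mm with slightly more press and the rest of the turn.

Emit:
drive_tool:
  series:
    - [[-0.004,0,0.001],0.2,0.06]
    - [[-0.008,0,0.001],0.4,0.06]
    - [[-0.012,0,0.002],0.6,0.06]
    - [[-0.016,-0.001,0.002],0.8,0.06]
    - [[-0.02,-0.001,0.002],1.0,0.06]
    - [[-0.02,-0.001,0.002],1.0,0.06]

```text
time_s: 5.85
position: [0.5696, 0.1228, 0.0595]
tool_rot: [[-0.029, 1.0, 0.002], [1.0, 0.029, 0.001], [0.001, 0.002, -1.0]]
ft_force: [-0.7, 5.8, 8.0]
grip_width: 0.0602
gripper_force: 6.1
```

```bash
cat >> h.py <<'E'
def plane(f,u0,u1,v0,v1,lo=.074,hi=.094):
    d=shot('top',f); pts=[]
    for v in range(v0,v1):
        for u in range(u0,u1):
            i=d['img'][v,u].astype(int)
            if d['depth'][v,u]>0 and i.max()<60: 
                p=dep(d,u,v)
                if lo<p[2]<hi: pts.append(p)
    p=np.array(pts); A=np.c_[p[:,:2]-p[:,:2].mean(0),np.ones(len(p))]
    c,*_=np.linalg.lstsq(A,p[:,2],rcond=None); print('n',len(p),'slope',c[:2],'mean',p.mean(0),'rms',(p[:,2]-A@c).std(),'ymin',np.percentile(p[:,1],1))
E
python3 - <<'E'
from h import *
np.set_printoptions(precision=4,suppress=True)
plane('t3.png',290,360,175,235)
print(env.observe()['ft_force'],env.observe()['position'])
E
```

```text
n 820 slope [-0.0006  0.002 ] mean [0.5662 0.0144 0.0778] rms 0.002111393397987301 ymin -0.03176310847807339
[-0.2893  5.4575  7.8453] [0.5696 0.1229 0.0595]
```

The tray is level (slope below 0.003). I'll continue in 20 mm steps, watching the force.

Emit:
drive_tool:
  series:
    - [[-0.004,0,0],0.2,0.06]
    - [[-0.008,0,0.001],0.4,0.06]
    - [[-0.012,0,0.001],0.6,0.06]
    - [[-0.016,0,0.001],0.8,0.06]
    - [[-0.02,0,0.001],1.0,0.06]
    - [[-0.024,0,0.001],1.0,0.06]
    - [[-0.024,0,0.001],1.0,0.06]

```text
time_s: 6.6
position: [0.5704, 0.099, 0.0587]
tool_rot: [[-0.011, 1.0, 0.002], [1.0, 0.011, 0.002], [0.002, 0.002, -1.0]]
ft_force: [-0.1, 7.6, 9.8]
grip_width: 0.0601
gripper_force: 7.0
```

```bash
python3 - <<'E'
from h import *
np.set_printoptions(precision=4,suppress=True)
plane('t4.png',298,370,175,235)
print(env.observe()['ft_force'],env.observe()['position'])
E
```

```text
n 711 slope [0.0013 0.0026] mean [ 0.5629 -0.0096  0.0773] rms 0.001946920217806412 ymin -0.05492460913366294
[-0.0572  6.1456  9.8029] [0.5704 0.099  0.0586]
```

Emit:
drive_tool:
  series:
    - [[-0.004,0,0],0,0.06]
    - [[-0.008,0,0],0,0.06]
    - [[-0.012,0,0],0,0.06]
    - [[-0.016,0,0],0,0.06]
    - [[-0.02,0,0],0,0.06]
    - [[-0.024,0,0],0,0.06]
    - [[-0.024,0,0],0,0.06]

```text
time_s: 7.35
position: [0.5706, 0.0751, 0.0587]
tool_rot: [[-0.011, 1.0, 0.002], [1.0, 0.011, 0.002], [0.002, 0.002, -1.0]]
ft_force: [-0.2, 7.6, 12.0]
grip_width: 0.0598
gripper_force: 7.6
```

```bash
python3 - <<'E'
from h import *
np.set_printoptions(precision=4,suppress=True)
plane('t5.png',306,380,175,235)
print(env.observe()['ft_force'],env.observe()['position'])
E
```

```text
n 646 slope [0.0003 0.0007] mean [ 0.5616 -0.0353  0.077 ] rms 0.0020829885662474582 ymin -0.08008716370050882
[-0.0788  6.7451 10.4494] [0.5706 0.075  0.0587]
```

Emit:
drive_tool:
  series:
    - [[-0.004,0,0],0,0.06]
    - [[-0.008,0,0],0,0.06]
    - [[-0.012,0,0],0,0.06]
    - [[-0.016,0,0],0,0.06]
    - [[-0.02,0,0],0,0.06]
    - [[-0.024,0,0],0,0.06]
    - [[-0.026,0,0],0,0.06]
    - [[-0.026,0,0],0,0.06]

```text
time_s: 8.2
position: [0.5716, 0.0503, 0.0601]
tool_rot: [[-0.012, 1.0, 0.005], [1.0, 0.012, 0.003], [0.003, 0.005, -1.0]]
ft_force: [-1.4, 14.7, 21.6]
grip_width: 0.06
gripper_force: 14.0
```

```bash
python3 - <<'E'
from h import *
np.set_printoptions(precision=4,suppress=True)
plane('t6.png',316,362,175,235)
print(env.observe()['ft_force'],env.observe()['position'])
a=cv2.imread('pics/t6.png')
cv2.imwrite('pics/t6c.png',cv2.resize(a[168:253,300:410],None,fx=7,fy=7,interpolation=cv2.INTER_CUBIC))
E
```

```text
n 587 slope [ 0.0023 -0.0088] mean [ 0.5618 -0.0555  0.079 ] rms 0.0022215704546302956 ymin -0.09275587759086197
[ 0.2942 14.6613 21.5703] [0.5716 0.0503 0.0601]
```

View pics/t6c.png

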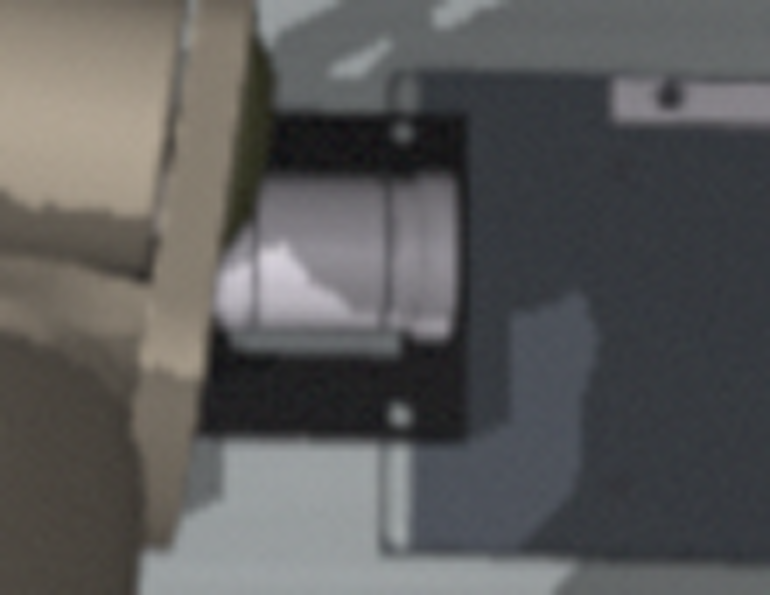

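The nose is about 28 mm onto the stage and the tray is near level. The press has risen to 21 N, so I'll ease it after checking the lateral position against the fence: tray edges at rows 115 and 437, fence face at row 124.

```bash
python3 - <<'E'
from h import *
np.set_printoptions(precision=4,suppress=True)
d=ld('t6')
for n,c,z in [('L front',(464,115),.08),('L rear',(290,114),.08),('R front',(464,437),.08),('R rear',(220,434),.08),('fence',(615,124),.074),('fence2',(760,126),.074),('sTop',(400,72),.057),('sBot',(390,553),.057)]:
    print(n,onz(d,(c[0]+.5)/7-.5+300,(c[1]+.5)/7-.5+168,z))
E
```

```text
L front [ 0.633  -0.1034  0.08  ]
L rear [ 0.6312 -0.0401  0.08  ]
R front [ 0.5146 -0.1051  0.08  ]
R rear [ 0.5129 -0.0175  0.08  ]
fence [ 0.6332 -0.1597  0.074 ]
fence2 [ 0.6344 -0.2133  0.074 ]
sTop [ 0.6544 -0.082   0.057 ]
sBot [ 0.4747 -0.0814  0.057 ]
```

Emit:
drive_tool:
  series:
    - [[0,0,-0.001],0,0.06]
    - [[0,0,-0.002],0,0.06]
    - [[0,0,-0.003],0,0.06]
    - [[0,0,-0.004],0,0.06]
    - [[0,0,-0.004],0,0.06]
    - [[0,0,-0.004],0,0.06]

```text
time_s: 8.85
position: [0.5713, 0.0492, 0.0624]
tool_rot: [[-0.012, 1.0, 0.003], [1.0, 0.012, 0.001], [0.001, 0.003, -1.0]]
ft_force: [1.9, 8.1, 6.6]
grip_width: 0.0597
gripper_force: 8.1
```

The tray is about 4 mm too far left and would catch the fence end. I'll stop pressing by raising the fingertips off the heel (still behind the block face), and turn the tray about 2.3° clockwise while pushing on.

Emit:
drive_tool:
  series:
    - [[0,0,-0.002],0,0.06]
    - [[0,0,-0.004],0,0.06]
    - [[-0.002,0,-0.005],0.3,0.06]
    - [[-0.005,0,-0.006],0.7,0.06]
    - [[-0.008,0,-0.006],1.1,0.06]
    - [[-0.011,0,-0.006],1.5,0.06]
    - [[-0.014,0,-0.006],1.9,0.06]
    - [[-0.017,0,-0.006],2.3,0.06]
    - [[-0.02,0,-0.006],2.5,0.06]
    - [[-0.02,0,-0.006],2.5,0.06]

```text
time_s: 9.85
position: [0.5704, 0.0276, 0.0672]
tool_rot: [[0.033, 0.999, -0.0], [0.999, -0.033, -0.001], [-0.001, -0.0, -1.0]]
ft_force: [-0.4, 1.2, -0.8]
grip_width: 0.0602
gripper_force: 0.5
```

```bash
python3 - <<'E'
from h import *
np.set_printoptions(precision=4,suppress=True)
plane('t7.png',320,375,175,235)
print(env.observe()['ft_force'],env.observe()['position'])
a=cv2.imread('pics/t7.png')
# block edges: first/last dark column pixel per column
d=ld('t7'); g=a.max(axis=2).astype(int)
for u in (340,350,360,366,370): 
    col=g[175:240,u]; k=np.where(col<45)[0]+175; print(u,k.min(),k.max(),onz(d,u,k.min()-.5,.081)[:2],onz(d,u,k.max()+.5,.081)[:2])
E
```

```text
n 671 slope [-0.0029  0.0355] mean [ 0.5549 -0.0848  0.0801] rms 0.0022794418859553136 ymin -0.12556310269303989
[ 0.2708  1.1598 -0.9314] [0.5705 0.0277 0.0673]
340 218 230 [ 0.5441 -0.0394] [ 0.5111 -0.0401]
350 186 231 [ 0.6274 -0.063 ] [ 0.5094 -0.0652]
360 186 232 [ 0.6283 -0.0884] [ 0.5077 -0.0904]
366 187 232 [ 0.6263 -0.1038] [ 0.5081 -0.1054]
370 187 233 [ 0.6266 -0.114 ] [ 0.5059 -0.1155]
```

The tilt is 0.035 heel-up as expected, because the unloaded stand has risen, and it will fall as the tray moves on. The left side clears the fence by about 6 mm. I'll push on.

Emit:
drive_tool:
  series:
    - [[-0.004,0,0],0,0.06]
    - [[-0.008,0,0],0,0.06]
    - [[-0.012,0,0],0,0.06]
    - [[-0.016,0,0],0,0.06]
    - [[-0.02,0,0],0,0.06]
    - [[-0.024,0,0],0,0.06]
    - [[-0.028,0,0],0,0.06]
    - [[-0.032,0,0],0,0.06]
    - [[-0.036,0,0],0,0.06]
    - [[-0.04,0,0],0,0.06]
    - [[-0.044,0,0],0,0.06]
    - [[-0.048,0,0],0,0.06]
    - [[-0.052,0,0],0,0.06]
    - [[-0.056,0,0],0,0.06]
    - [[-0.06,0,0],0,0.06]
    - [[-0.06,0,0],0,0.06]

```text
time_s: 11.5
position: [0.5687, -0.0325, 0.0674]
tool_rot: [[0.032, 0.999, 0.0], [0.999, -0.032, -0.001], [-0.001, 0.0, -1.0]]
ft_force: [-0.0, 0.6, -0.0]
grip_width: 0.0601
gripper_force: 0.2
```

```bash
cat >> h.py <<'E'
def edges(f,us,z=.08):
    a=cv2.imread('pics/'+f+'.png'); d=ld(f); g=cv2.GaussianBlur(a,(3,1),0).max(axis=2).astype(int)
    for u in us:
        col=g[176:242,u]; print(u,col[4:16],col[-20:-4])
E
python3 - <<'E'
from h import *
np.set_printoptions(precision=4,suppress=True)
plane('t8.png',343,400,175,240)
print(env.observe()['ft_force'],env.observe()['position'])
a=cv2.imread('pics/t8.png')
cv2.imwrite('pics/t8c.png',cv2.resize(a[168:253,340:460],None,fx=6.5,fy=6.5,interpolation=cv2.INTER_CUBIC))
E
```

```text
n 586 slope [-0.0023  0.002 ] mean [ 0.5509 -0.153   0.0792] rms 0.002197265235877431 ymin -0.1884910855209128
[-0.0629  0.4789 -0.1569] [ 0.5688 -0.0325  0.0675]
```

View pics/t8c.png

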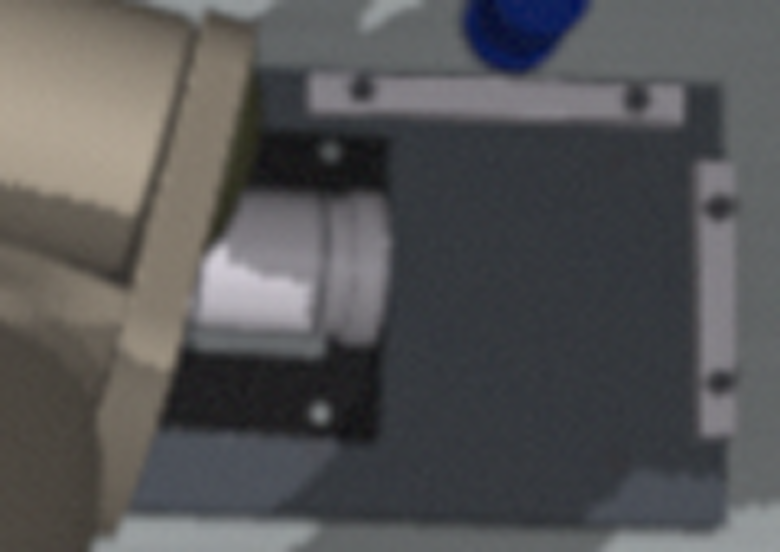

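The tray is flat on the stage, about 9 mm off the fence, with about 120 mm to the stop. I'll push 110 mm and turn it square.

Emit:
drive_tool:
  series:
    - [[-0.006,0,0],0,0.06]
    - [[-0.012,0,0],-0.2,0.06]
    - [[-0.018,0,0],-0.4,0.06]
    - [[-0.024,0.001,0],-0.6,0.06]
    - [[-0.03,0.001,0],-0.8,0.06]
    - [[-0.036,0.001,0],-1.0,0.06]
    - [[-0.042,0.001,0],-1.2,0.06]
    - [[-0.048,0.002,0],-1.4,0.06]
    - [[-0.054,0.002,0],-1.6,0.06]
    - [[-0.06,0.002,0],-1.8,0.06]
    - [[-0.066,0.003,0],-2.0,0.06]
    - [[-0.072,0.003,0],-2.2,0.06]
    - [[-0.078,0.003,0],-2.4,0.06]
    - [[-0.084,0.003,0],-2.4,0.06]
    - [[-0.09,0.004,0],-2.4,0.06]
    - [[-0.096,0.004,0],-2.4,0.06]
    - [[-0.102,0.004,0],-2.4,0.06]
    - [[-0.108,0.004,0],-2.4,0.06]
    - [[-0.111,0.004,0],-2.4,0.06]
    - [[-0.112,0.004,0],-2.4,0.06]

```text
time_s: 13.55
position: [0.569, -0.1436, 0.0675]
tool_rot: [[-0.01, 1.0, 0.0], [1.0, 0.01, 0.001], [0.001, 0.0, -1.0]]
ft_force: [-0.0, 5.9, 2.2]
grip_width: 0.0599
gripper_force: 3.1
```

Emit:
drive_tool:
  series:
    - [[-0.002,0,0],0,0.06]
    - [[-0.004,0,0],0,0.06]
    - [[-0.006,0,0],0,0.06]
    - [[-0.006,0,0],0,0.06]

```text
time_s: 13.95
position: [0.569, -0.1496, 0.0675]
tool_rot: [[-0.01, 1.0, -0.0], [1.0, 0.01, 0.0], [0.0, -0.0, -1.0]]
ft_force: [0.8, 5.2, 0.6]
grip_width: 0.0602
gripper_force: 2.3
```

Emit:
drive_tool:
  series:
    - [[-0.001,0,0],0,0.06]
    - [[-0.002,0,0],0,0.06]
    - [[-0.003,0,0],0,0.06]
    - [[-0.004,0,0],0,0.06]
    - [[-0.004,0,0],0,0.06]

```text
time_s: 14.45
position: [0.5691, -0.1534, 0.0675]
tool_rot: [[-0.01, 1.0, -0.0], [1.0, 0.01, 0.001], [0.001, -0.0, -1.0]]
ft_force: [-0.7, 5.5, 1.1]
grip_width: 0.0601
gripper_force: 2.8
```

Emit:
drive_tool:
  series:
    - [[-0.0005,0,0],0,0.06]
    - [[-0.001,0,0],0,0.06]
    - [[-0.001,0,0],0,0.06]

```text
time_s: 14.75
position: [0.5691, -0.1543, 0.0675]
tool_rot: [[-0.01, 1.0, -0.0], [1.0, 0.01, 0.001], [0.001, -0.0, -1.0]]
ft_force: [0.7, 6.4, 2.3]
grip_width: 0.0601
gripper_force: 3.0
```

Emit:
drive_tool:
  series:
    - [[-0.0005,0,0],0,0.06]
    - [[-0.001,0,0],0,0.06]
    - [[-0.0015,0,0],0,0.06]
    - [[-0.0015,0,0],0,0.06]

```text
time_s: 15.15
position: [0.5691, -0.1558, 0.0675]
tool_rot: [[-0.01, 1.0, -0.0], [1.0, 0.01, 0.001], [0.001, -0.0, -1.0]]
ft_force: [0.8, 6.3, 1.9]
grip_width: 0.06
gripper_force: 3.0
```

Emit:
drive_tool:
  series:
    - [[-0.0005,0,0],0,0.06]
    - [[-0.001,0,0],0,0.06]
    - [[-0.0015,0,0],0,0.06]
    - [[-0.0015,0,0],0,0.06]

```text
time_s: 15.55
position: [0.5691, -0.1573, 0.0675]
tool_rot: [[-0.01, 1.0, -0.0], [1.0, 0.01, 0.001], [0.001, -0.0, -1.0]]
ft_force: [0.6, 6.2, 2.1]
grip_width: 0.0598
gripper_force: 3.0
```

Emit:
drive_tool:
  series:
    - [[-0.0005,0,0],0,0.06]
    - [[-0.001,0,0],0,0.06]
    - [[-0.0015,0,0],0,0.06]
    - [[-0.0015,0,0],0,0.06]

```text
time_s: 15.95
position: [0.5691, -0.1582, 0.0675]
tool_rot: [[-0.01, 1.0, -0.0], [1.0, 0.01, 0.002], [0.002, -0.0, -1.0]]
ft_force: [0.1, 9.3, 2.4]
grip_width: 0.0601
gripper_force: 4.5
```

Emit:
drive_tool:
  series:
    - [[-0.0005,0,0],0,0.06]
    - [[-0.001,0,0],0,0.06]
    - [[-0.001,0,0],0,0.06]

```text
time_s: 16.25
position: [0.5691, -0.1582, 0.0675]
tool_rot: [[-0.01, 1.0, -0.0], [1.0, 0.01, 0.003], [0.003, -0.0, -1.0]]
ft_force: [0.4, 13.6, 3.8]
grip_width: 0.0603
gripper_force: 6.6
```

The nose is on the stop: position has stalled at 13.6 N. I'll release, back off, and go round to the tray's right side for the push to the fence.

Emit:
drive_tool:
  series:
    - [[0.005,0,0],0,0.06]
    - [[0.03,0,0],0,0.06]
    - [[0.03,0,-0.05],0,0.06]
    - [[0.03,0,-0.1],0,0.06]
    - [[0.03,-0.05,-0.1],8,0.06]
    - [[0.03,-0.1,-0.1],16,0.06]
    - [[-0.01,-0.11,-0.1],24,0.06]
    - [[-0.05,-0.11,-0.1],32,0.06]
    - [[-0.076,-0.11,-0.1],40,0.06]
    - [[-0.076,-0.11,-0.1],48,0.06]
    - [[-0.076,-0.11,-0.1],56,0.06]
    - [[-0.076,-0.11,-0.1],64,0.06]
    - [[-0.076,-0.11,-0.1],72,0.06]
    - [[-0.076,-0.11,-0.1],80,0.06]
    - [[-0.076,-0.11,-0.1],88,0.06]
    - [[-0.076,-0.11,-0.1],90,0.06]
    - [[-0.076,-0.11,-0.1],90,0.06]

```text
time_s: 17.95
position: [0.4598, -0.2379, 0.1675]
tool_rot: [[1.0, 0.009, 0.0], [0.009, -1.0, -0.001], [0.0, 0.001, -1.0]]
ft_force: [-0.3, -0.2, 0.7]
grip_width: 0.06
gripper_force: 0.0
```

```bash
python3 - <<'E'
from h import *
shot('top','t9.png')
s=env.observe();print(s['position'],s['tool_rot'].round(3),s['ft_force'],s['time_s'])
a=cv2.imread('pics/t9.png')
cv2.imwrite('pics/t9c.png',cv2.resize(a[168:253,345:460],None,fx=6.5,fy=6.5,interpolation=cv2.INTER_CUBIC))
E
```

```text
[ 0.45985882 -0.23782541  0.16747409] [[ 1.     0.011  0.   ]
 [ 0.011 -1.    -0.001]
 [ 0.     0.001 -1.   ]] [-0.29749613  0.67634025 -0.39891604] 18.0
```

View pics/t9c.png

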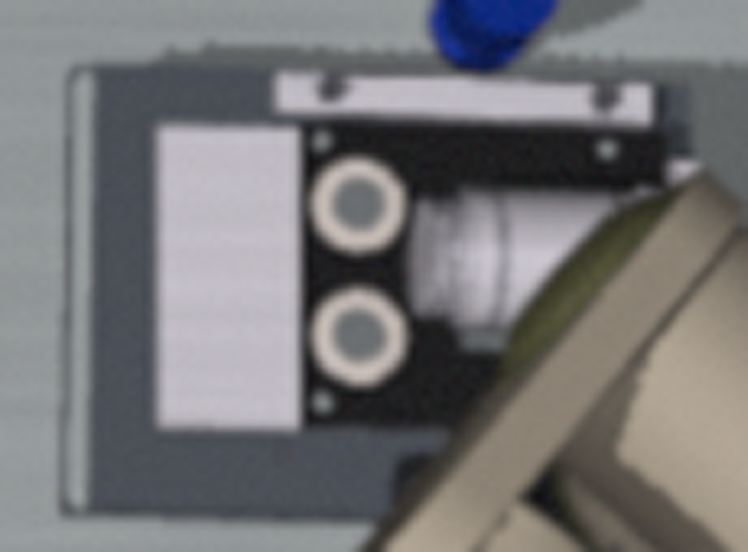

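The heel's right edge is at row 430, so the tray's right side lies near x = 0.508. It looks only a few mm off the fence, with slightly more gap at the heel. I'll descend beside it and close in.

Emit:
drive_tool:
  series:
    - [[0,0,0.05],0,0.06]
    - [[0,0,0.09],0,0.06]
    - [[0,0,0.1],0,0.06]
    - [[0.015,0,0.1],0,0.06]
    - [[0.025,0,0.1],0,0.06]
    - [[0.03,0,0.1],0,0.06]
    - [[0.032,0,0.1],0,0.06]
    - [[0.032,0,0.1],0,0.06]

```text
time_s: 18.8
position: [0.4921, -0.2371, 0.0678]
tool_rot: [[1.0, 0.01, 0.001], [0.01, -1.0, -0.001], [0.001, 0.001, -1.0]]
ft_force: [0.2, -0.3, -0.0]
grip_width: 0.0603
gripper_force: 0.0
```

Emit:
drive_tool:
  series:
    - [[0.001,0,0],0,0.06]
    - [[0.002,0,0],0,0.06]
    - [[0.003,0,0],0,0.06]
    - [[0.004,0,0],0,0.06]
    - [[0.004,0,0],0,0.06]

```text
time_s: 19.3
position: [0.496, -0.237, 0.0673]
tool_rot: [[1.0, 0.01, 0.0], [0.01, -1.0, -0.0], [0.0, 0.0, -1.0]]
ft_force: [-0.6, 0.4, -0.2]
grip_width: 0.0599
gripper_force: 0.0
```

Emit:
drive_tool:
  series:
    - [[0.001,0,0],0,0.06]
    - [[0.002,0,0],0,0.06]
    - [[0.003,0,0],0,0.06]
    - [[0.004,0,0],0,0.06]
    - [[0.004,0,0],0,0.06]

```text
time_s: 19.8
position: [0.4997, -0.2369, 0.0673]
tool_rot: [[1.0, 0.01, -0.001], [0.01, -1.0, 0.0], [-0.001, -0.0, -1.0]]
ft_force: [-2.9, -0.2, 1.0]
grip_width: 0.06
gripper_force: 1.3
```

Emit:
drive_tool:
  series:
    - [[0.001,0,0],0,0.06]
    - [[0.002,0,0],0,0.06]
    - [[0.002,0,0],0,0.06]

```text
time_s: 20.1
position: [0.5012, -0.2368, 0.0673]
tool_rot: [[1.0, 0.01, -0.002], [0.01, -1.0, 0.0], [-0.002, -0.0, -1.0]]
ft_force: [-5.9, -0.7, 3.7]
grip_width: 0.0602
gripper_force: 2.8
```

Emit:
drive_tool:
  series:
    - [[0.001,0,0],0,0.06]
    - [[0.001,0,0],0,0.06]

```text
time_s: 20.3
position: [0.5021, -0.2368, 0.0673]
tool_rot: [[1.0, 0.01, -0.002], [0.01, -1.0, 0.0], [-0.002, -0.0, -1.0]]
ft_force: [-5.8, -0.7, 1.9]
grip_width: 0.0604
gripper_force: 2.8
```

Emit:
drive_tool:
  series:
    - [[0.0005,0,0],0,0.06]
    - [[0.001,0,0],0,0.06]
    - [[0.0015,0,0],0,0.06]
    - [[0.0015,0,0],0,0.06]

```text
time_s: 20.7
position: [0.5035, -0.2367, 0.0672]
tool_rot: [[1.0, 0.01, -0.002], [0.01, -1.0, 0.001], [-0.002, -0.001, -1.0]]
ft_force: [-6.1, -0.5, 3.9]
grip_width: 0.06
gripper_force: 3.0
```

Emit:
drive_tool:
  series:
    - [[0.0005,0,0],0,0.06]
    - [[0.001,0,0],0,0.06]
    - [[0.001,0,0],0,0.06]

```text
time_s: 21.0
position: [0.5045, -0.2367, 0.0672]
tool_rot: [[1.0, 0.01, -0.002], [0.01, -1.0, 0.001], [-0.002, -0.001, -1.0]]
ft_force: [-6.0, 0.3, 2.9]
grip_width: 0.0597
gripper_force: 3.1
```

Emit:
drive_tool:
  series:
    - [[0.0005,0,0],0,0.06]
    - [[0.001,0,0],0,0.06]
    - [[0.0015,0,0],0,0.06]
    - [[0.0015,0,0],0,0.06]

```text
time_s: 21.4
position: [0.5047, -0.2365, 0.0672]
tool_rot: [[1.0, 0.01, -0.005], [0.01, -1.0, 0.001], [-0.005, -0.001, -1.0]]
ft_force: [-14.0, 0.3, 6.8]
grip_width: 0.0601
gripper_force: 6.5
```

Emit:
drive_tool:
  series:
    - [[0.0005,0,0],0,0.06]
    - [[0.001,0,0],0,0.06]
    - [[0.001,0,0],0,0.06]

```text
time_s: 21.7
position: [0.5049, -0.2363, 0.0672]
tool_rot: [[1.0, 0.01, -0.007], [0.01, -1.0, 0.002], [-0.007, -0.002, -1.0]]
ft_force: [-17.6, 0.6, 9.7]
grip_width: 0.0602
gripper_force: 8.7
```

Emit:
drive_tool:
  series:
    - [[0.0005,0,0],0,0.06]
    - [[0.001,0,0],0,0.06]
    - [[0.001,0,0],0,0.06]

```text
time_s: 22.0
position: [0.505, -0.2362, 0.0672]
tool_rot: [[1.0, 0.01, -0.009], [0.01, -1.0, 0.003], [-0.009, -0.003, -1.0]]
ft_force: [-21.0, 1.0, 10.9]
grip_width: 0.0598
gripper_force: 10.9
```

The tray is firmly against the fence: the motion stalled at 21 N. I'll release and go back to the heel for a last gentle nudge at the stop.

Emit:
drive_tool:
  series:
    - [[-0.01,0,0],0,0.06]
    - [[-0.045,0,0],0,0.06]
    - [[-0.045,0,-0.05],0,0.06]
    - [[-0.045,0,-0.1],0,0.06]
    - [[-0.045,-0.05,-0.1],-8,0.06]
    - [[-0.045,-0.1,-0.1],-16,0.06]
    - [[-0.02,-0.115,-0.1],-24,0.06]
    - [[0.03,-0.115,-0.1],-32,0.06]
    - [[0.067,-0.115,-0.1],-40,0.06]
    - [[0.067,-0.115,-0.1],-48,0.06]
    - [[0.067,-0.115,-0.1],-56,0.06]
    - [[0.067,-0.115,-0.1],-64,0.06]
    - [[0.067,-0.115,-0.1],-72,0.06]
    - [[0.067,-0.115,-0.1],-80,0.06]
    - [[0.067,-0.115,-0.1],-88,0.06]
    - [[0.067,-0.115,-0.1],-90,0.06]
    - [[0.067,-0.115,-0.1],-90,0.06]

```text
time_s: 23.7
position: [0.575, -0.1212, 0.1673]
tool_rot: [[-0.01, 1.0, 0.001], [1.0, 0.01, 0.0], [0.0, 0.001, -1.0]]
ft_force: [-0.7, 0.1, 0.6]
grip_width: 0.0598
gripper_force: 0.0
```

Emit:
drive_tool:
  series:
    - [[0,0,0.05],0,0.06]
    - [[0,0,0.09],0,0.06]
    - [[0,0,0.1],0,0.06]
    - [[-0.015,0,0.1],0,0.06]
    - [[-0.025,0,0.1],0,0.06]
    - [[-0.03,0,0.1],0,0.06]
    - [[-0.032,0,0.1],0,0.06]
    - [[-0.032,0,0.1],0,0.06]

```text
time_s: 24.5
position: [0.5754, -0.1538, 0.0682]
tool_rot: [[-0.009, 1.0, 0.001], [1.0, 0.009, -0.001], [-0.001, 0.001, -1.0]]
ft_force: [0.5, 0.4, 0.1]
grip_width: 0.0599
gripper_force: 0.0
```

Emit:
drive_tool:
  series:
    - [[-0.001,0,0],0,0.06]
    - [[-0.002,0,0],0,0.06]
    - [[-0.003,0,0],0,0.06]
    - [[-0.003,0,0],0,0.06]

```text
time_s: 24.9
position: [0.5752, -0.1562, 0.0673]
tool_rot: [[-0.01, 1.0, -0.0], [1.0, 0.01, -0.0], [-0.0, -0.0, -1.0]]
ft_force: [0.4, -1.0, 0.1]
grip_width: 0.0596
gripper_force: 0.0
```

Emit:
drive_tool:
  series:
    - [[-0.0005,0,0],0,0.06]
    - [[-0.001,0,0],0,0.06]
    - [[-0.0015,0,0],0,0.06]
    - [[-0.0015,0,0],0,0.06]

```text
time_s: 25.3
position: [0.5752, -0.1574, 0.0673]
tool_rot: [[-0.01, 1.0, -0.0], [1.0, 0.01, 0.001], [0.001, -0.0, -1.0]]
ft_force: [0.1, 2.9, 1.2]
grip_width: 0.0599
gripper_force: 1.2
```

Emit:
drive_tool:
  series:
    - [[-0.0005,0,0],0,0.06]
    - [[-0.001,0,0],0,0.06]
    - [[-0.001,0,0],0,0.06]

```text
time_s: 25.6
position: [0.575, -0.1578, 0.0673]
tool_rot: [[-0.01, 1.0, -0.001], [1.0, 0.01, 0.002], [0.002, -0.001, -1.0]]
ft_force: [0.0, 6.2, 1.1]
grip_width: 0.06
gripper_force: 3.0
```

Emit:
drive_tool:
  series:
    - [[-0.0005,0,0],0,0.06]
    - [[-0.001,0,0],0,0.06]
    - [[-0.001,0,0],0,0.06]

```text
time_s: 25.9
position: [0.5749, -0.1582, 0.0673]
tool_rot: [[-0.01, 1.0, -0.001], [1.0, 0.01, 0.003], [0.003, -0.001, -1.0]]
ft_force: [0.0, 8.0, 1.6]
grip_width: 0.0602
gripper_force: 4.3
```

Emit:
drive_tool:
  series:
    - [[-0.0005,0,0],0,0.06]
    - [[-0.001,0,0],0,0.06]
    - [[-0.001,0,0],0,0.06]

```text
time_s: 26.2
position: [0.5749, -0.1583, 0.0673]
tool_rot: [[-0.01, 1.0, -0.001], [1.0, 0.01, 0.004], [0.004, -0.001, -1.0]]
ft_force: [-0.4, 12.0, 3.5]
grip_width: 0.0602
gripper_force: 6.3
```

The tray is seated against the stop at 12 N. I'll release, back away and take a final look.

Emit:
drive_tool:
  series:
    - [[0.005,0,0],0,0.06]
    - [[0.03,0,0],0,0.06]
    - [[0.035,0,-0.05],0,0.06]
    - [[0.035,0,-0.1],0,0.06]
    - [[0.06,-0.05,-0.13],0,0.06]
    - [[0.1,-0.1,-0.13],0,0.06]
    - [[0.14,-0.15,-0.13],0,0.06]
    - [[0.18,-0.15,-0.13],0,0.06]
    - [[0.22,-0.15,-0.13],0,0.06]
    - [[0.22,-0.15,-0.13],0,0.06]
    - [[0.22,-0.15,-0.13],0,0.06]

```text
time_s: 27.3
position: [0.4229, 0.0587, 0.1976]
tool_rot: [[-0.013, 1.0, 0.001], [1.0, 0.013, -0.001], [-0.001, 0.001, -1.0]]
ft_force: [0.7, -0.6, -0.5]
grip_width: 0.0603
gripper_force: 0.0
```

```bash
python3 - <<'E'
from h import *
np.set_printoptions(precision=4,suppress=True)
plane('t10.png',392,450,186,236)
a=cv2.imread('pics/t10.png')
cv2.imwrite('pics/t10c.png',cv2.resize(a[168:253,349:460],None,fx=7,fy=7,interpolation=cv2.INTER_CUBIC))
print(env.observe()['ft_force'],env.observe()['position'])
E
```

```text
n 1237 slope [0.0008 0.0015] mean [ 0.5679 -0.2404  0.0794] rms 0.002463811120248991 ymin -0.3120397020901525
[-0.2393 -0.7392 -0.6108] [0.4234 0.0576 0.1975]
```

View pics/t10c.png

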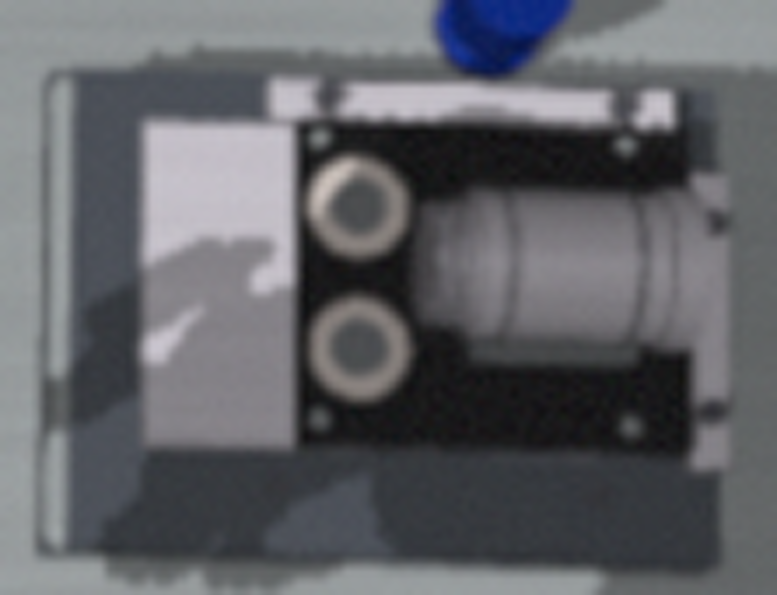

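The tray lies along the fence face (row about 123) and its nose is on the stop face (column about 690). It is level, and the housing sits in its cradle. I'll hand it in.

```bash
python3 -c "
from rig import env
print(env.close_job())"
```

```text
the job is handed in; nothing more can be done
None
```

The tray was slid across the gap and seated in the stage's corner against the stop and fence, level and released, and the job is handed in; the hand-in gave no verdict.

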